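# Put the spatula away in the sliding-cover utensil box

### The job

Put the teal-headed spatula away: slide the dark cover of the wooden utensil box all the way back until it stops, lay the spatula flat inside the box, then slide the cover fully shut again. Leave the wooden spoon, the amber jar and the copper diffuser plate where they are.

Things in the scene. Friction and masses are not known exactly. Their poses are not given: they have to be found in the camera images.
- box: Pale wooden open box fixed to the table, 144 (x) x 216 (y) x 52 mm high. Origin: centre of underside; z up. Inner floor at 8 mm height; inner space x -64..64, y -100..100 mm, 30 mm deep below the cover. Groove lips over the cover leave a mouth 120 mm wide (x -60..60), lip tops at 52 mm. End wall at -y is tall (52 mm); at +y it is low (36 mm) and the cover slides out over it.
- cover (a joint): Dark wooden cover (126 x 203 x 8 mm, underside 38 and top 46 mm above the table): travel towards the box's +y in m. 0 = shut, 0.175 = fully back at its stop, box then open from y = -100 to +75 mm. Starts 0 to 0.03. About 1.5 N friction plus 4 N per m/s; stays where left.
- cover_bar (a point): Centre of the raised brass bar on the cover: 80 mm long across the box (x), 16 mm thick along the slide (y), 16 mm high, from 46 to 62 mm above the table (this point at 54). Axes as the box's. Cover shut: at box x = 0, y = -60 mm; it moves with the cover. May be pushed from either side.
- spatula_mid (a point): Mini spatula 140 mm long, flat on the table, about 60 g; point half-way along, 10 mm above its underside, near its centre of mass. x axis runs along it to the teal silicone head (46 mm wide, 9 high, x = +28 to +70 mm; collar 26 mm wide from x = +22). Brown wooden handle 20 mm wide and high, x = -70 to +24 mm. z up.
- spoon_mid (a point): Small pale wooden spoon, 145 mm long, 12 mm high, lying on the table; point about half-way along, 6 mm above its underside, x axis towards its round bowl (48 mm wide). To be left alone. It and the spatula may swap places.
- jar: Amber glass jar with black twist cap, 84 mm in diameter, 118 mm high, standing on the table left of the box; origin: centre of its underside. To be left alone.
- diffuser: Flat copper-coloured diffuser plate, 140 mm in diameter and 6 mm thick with a handle tab along its x to 160 mm from the centre, lying beyond the box; origin: centre of the disc's underside. To be left alone.
Mind the look-alikes: they are no part of the job. What is meant by the part that bears spatula_mid is not green, red or white, and is the larger of those in its own colour.

How it is judged:
By the outcome, as a careful person would: the job done as asked, in the order asked, and still so for the second after the job is handed in, with the robot touching nothing.
It also fails if it takes over 70 s, if anything falls off the work surface, if the arm or the gripper's body presses on something with over 40 N, if the wrist force passes 120 N, or if a joint passes its speed limit or range.

### The arm

A 6-joint arm with a two-finger parallel gripper is mounted at the origin on the work surface. World frame = base frame: x ahead of the robot, y to its left, z up, the work surface at z = 0. Lengths are in m, angles in rad, forces in N, time in s.
With the tool pointing down it reaches from about 0.425 to 0.95 m from the base axis. Payload 3.5 kg.
Tool frame: the origin (TCP) lies midway between the tips of the shut fingers; the grasp point (between the pads) lies 19 mm behind it (ctrl.tcp_to_grasp is the distance from the TCP to the grasp point, in m); z points along the fingers, x is the direction in which the jaws open and shut, and the axes are right-handed (so a half turn about z gives the same grasp; the last joint's range is limited). The gripper opens to 85 mm and grips with 20 to 120 N. Pads are 22 mm wide; open, the fingers measure 114 mm over their backs; the gripper's body (76 mm by 85 mm) begins 54 mm behind the grasp point. The pads swing forward as they close: fully open they stand 13 mm farther back than shut.
Start: joints at [1.059, 0.286, 1.577, -0, 1.279, -0.15], TCP at [0.239, 0.631, 0.231] pointing down, gripper open.
Joint ranges: [-2.77, 2.77], [-0.9, 2.22], [0.21, 2.48], [-1.53, 4.67], [0.24, 2.81], [-2.84, 2.84]. Speed limits (rad/s): [2.79, 2.79, 3.14, 3.14, 3.14, 3.14].

### API

Orientations are given as a unit quaternion [x, y, z, w].
In Python, from plant import ctrl, cams, workorder, spotter gives the robot as it stands. The module is installed in compiled form; this text tells all that it offers.
- The arm moves only by the tool send_rows, never from a script. Its argument "motion" is one flat list of numbers, 5 for each row, row after row: the shift along the tool's x, y, z in cm, then the turn about the tool's z in rad, then the finger opening in cm, from 0 to 8.54. In form: [tx, ty, tz, spin, gripper, tx, ty, tz, spin, gripper, ...]. A call has 1 to 12 rows; each row shifts and turns the pose as measured when the row begins, along the tool's axes as they then stand; what a row does not reach is not made up. A row lasts 1/10 s, in which the tool goes at most 50 mm and 8.59 degrees, less where a joint would pass 70% of its speed; a pose out of reach is approached as far as the arm can. A call is refused whole if a number of a shift passes 5 or a number of a turn 0.15, either way. A call with a gripper value outside its range is refused whole. The fingers move at their own pace and stop on an object; "grip_force" is the grip in N (left out, the last holds). Time passes only in rows, so rows that do not move let the fingers close. It gives the time, the measured TCP pose, the force and the opening at its end, in the units of the state.
- ctrl.get_state(): the state, without advancing time (a new reading comes with each control period).
- cams.read_camera(name): name is "side" or "top"; returns (picture, depth): 400x640x3 uint8, red, green, blue; 400x640 float32, m along the optical axis (not along the pixel's ray), 0 where there is no reading.
- cams.camera_params(name): a dict with "fx", "fy", "cx", "cy" (pixels), "k1" (the pictures are not rectified: a ray, as slopes to the right and down, at radius r is drawn at 1 + k1 r^2 times it, then the intrinsics apply), "xyz" and "attitude" of the camera in the world. Camera axes: x right, y down, z forward; pixel columns grow to the right and rows downward; lengths in m; the calibration is good to about 2 mm. A picture is of the moment at which its call begins. camera_params takes no time and is no camera call.
- workorder.sign_off(): hands the job in, once; it reports no verdict.
Trained networks look in the newest picture that a camera, given by its name, has taken for a name from the list of things; names that differ only in an ending like _2 or _b are one class to them, and where a whole thing is asked for, a point or a joint stands for the part that bears it (a point fixed in the world has none). Each returns a list of dicts, best first, with "conf" (0 to 1); they miss things now and then, are a little off and sometimes report something else, mostly with a low value. They report only what shows in the picture. A call takes as long as a camera call. They do not tell look-alikes from the thing itself.
- spotter.trace(target, camera): "mask" (400x640 bool, what is visible of it) and "bbox" ([left, top, width, height] in pixels, round what is visible of it).
The state is a dict: "time": time; "qpos": joint angles; "dq": joint speeds; "joint_efforts": joint torques, N m; "eef_pos": TCP position; "tcp_rot": TCP orientation; "contact_force": force on the tool from outside, world axes, zero at the start; "wrist_torque": the same for the moment, N m; "opening": opening from 0.0 (shut) to 1.0 (fully open).
Only numpy, scipy, OpenCV 4.12 (cv2) and the standard library are available. Lean on these libraries where they do the work, as an engineer would, in place of code of your own. Each camera call takes 0.05 s, during which the arm holds its last target.

## Working session

There is one attempt and no reset: what is moved stays moved. The work goes in short steps, Python scripts to look and compute and a tool call to move; the robot and the scene stay as the last step left them, time stands still between calls to the robot, and variables do not carry over. Pictures are saved under pics/ and viewed, and the job is handed in when it is done.

Besides the shell and the picture viewer there is one more tool, called by a JSON object that holds its "method" and its "body", one argument or row to a line. send_rows: Moves the arm, as the interface text tells. Its arguments: {"type":"object","properties":{"motion":{"type":"array","items":{"type":"number"}},"grip_force":{"type":"number"}},"required":["motion"]}

```bash
mkdir -p pics; ls
python3 - <<'E'
from plant import ctrl,cams
import cv2,numpy as np
s=ctrl.get_state();print({k:np.round(v,3).tolist() for k,v in s.items()},ctrl.tcp_to_grasp)
for n in("top","side"):
    p,d=cams.read_camera(n);print(n,cams.camera_params(n))
    cv2.imwrite(f"pics/{n}0.png",p[:,:,::-1]);np.savez(f"{n}0.npz",p=p,d=d)
E
```

```text
pics
{'time': 0.0, 'qpos': [1.059, 0.287, 1.578, -0.0, 1.279, -0.15], 'dq': [0.0, -0.001, -0.0, -0.001, -0.001, -0.0], 'joint_efforts': [-0.0, -40.598, -29.263, -0.0, 0.006, 0.0], 'eef_pos': [0.239, 0.631, 0.23], 'tcp_rot': [0.823, 0.568, -0.001, 0.001], 'contact_force': [-0.129, -0.191, 0.651], 'wrist_torque': [0.017, -0.013, -0.024], 'opening': 1.002} 0.0187
top {'fx': 381.2671586612327, 'fy': 381.2671586612327, 'cx': 315.85110618628653, 'cy': 196.9533119716005, 'k1': -0.05228719084692551, 'xyz': array([0.36771424, 0.05136091, 1.10931312]), 'attitude': array([-0.70215259,  0.70677605, -0.06357379,  0.05837575])}
side {'fx': 448.63455546706626, 'fy': 448.63455546706626, 'cx': 319.44013283722586, 'cy': 202.0682888304231, 'k1': -0.014175736145864176, 'xyz': array([-0.04461711, -0.62968192,  0.93664633]), 'attitude': array([ 0.8566409 , -0.33858723,  0.14157754, -0.36260289])}
```

View pics/top0.png

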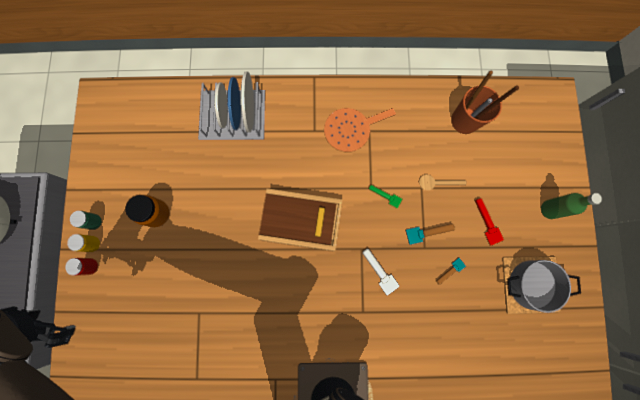

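View pics/side0.png

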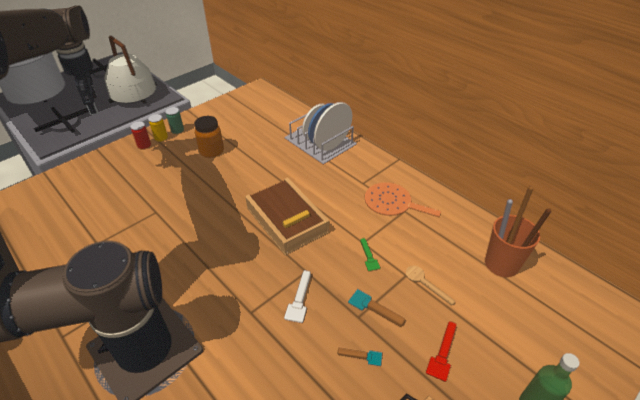

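The top picture shows the box at (300,217) with its brass bar at (320,222), so the +y end is to the left. Things that could be taken for the spatula:
- large teal-headed spatula, (430,232)
- small teal-headed spatula, (450,270)
- white, (380,270)
- green, (386,195)
- red, (489,222)
- wooden spoon, (440,183)

By the description, it is the large teal one at (430,232).

```bash
cat > h.py <<'E'
import numpy as np,cv2
from scipy.spatial.transform import Rotation as R
from plant import cams
def K(P):
    return np.array([[P['fx'],0,P['cx']],[0,P['fy'],P['cy']],[0,0,1.]]),np.array([P['k1'],0,0,0,0.])
def world(n,uv,z):
    "uv Nx2, z depth along the axis -> world"
    P=cams.camera_params(n);k,D=K(P)
    s=cv2.undistortPoints(np.asarray(uv,float).reshape(-1,1,2),k,D)[:,0]
    c=np.c_[s,np.ones(len(s))]*np.asarray(z)[:,None]
    return R.from_quat(P['attitude']).apply(c)+P['xyz']
def plane(n,uv,h):
    P=cams.camera_params(n)
    d=world(n,uv,np.ones(len(uv)))-P['xyz']
    return P['xyz']+d*((h-P['xyz'][2])/d[:,2])[:,None]
def proj(n,X):
    P=cams.camera_params(n);k,D=K(P)
    r=R.from_quat(P['attitude']).inv()
    return cv2.projectPoints(np.asarray(X,float).reshape(-1,1,3),r.as_rotvec(),-r.apply(P['xyz']),k,D)[0][:,0]
def cloud(n,mask,d):
    v,u=np.nonzero(mask&(d>0));return world(n,np.c_[u,v],d[v,u]),np.c_[u,v]
E
python3 - <<'E'
from h import *
from plant import spotter
import cv2
for n in("top","side"):
    p,d=cams.read_camera(n)
    for t in("spatula_mid","box","cover","cover_bar","spoon_mid","jar","diffuser"):
        for m in spotter.trace(t,n)[:3]:
            X,uv=cloud(n,m["mask"],d)
            print(n,t,round(m["conf"],2),m["bbox"],m["mask"].sum(),X.mean(0).round(3),X[:,2].max().round(3))
            if m is not None and m["conf"]>.4: np.save(f"m_{n}_{t}_{m['bbox'][0]}.npy",m["mask"])
    c=p[150:300,230:530] if n=="top" else p[160:390,230:500]
    c=cv2.resize(c,None,fx=2.6,fy=2.6,interpolation=cv2.INTER_CUBIC)
    cv2.imwrite(f"pics/{n}c.png",c[:600,:800,::-1])
E
```

```text
top spatula_mid 0.97 [406.0, 222.4, 46.3, 22.4] 455 [ 0.452 -0.271  0.013] 0.024
top spatula_mid 0.92 [364.4, 248.3, 33.2, 44.3] 505 [ 0.338 -0.141  0.013] 0.025
top spatula_mid 0.84 [473.2, 198.5, 30.4, 47.8] 493 [ 0.473 -0.464  0.013] 0.024
top box 0.83 [259.8, 188.9, 84.2, 61.5] 4021 [0.49  0.088 0.046] 0.067
top cover 0.73 [257.0, 194.8, 78.3, 49.4] 3130 [0.493 0.095 0.046] 0.067
top cover_bar 0.91 [259.2, 195.4, 79.2, 50.2] 3058 [0.492 0.095 0.047] 0.067
top spoon_mid 0.65 [419.4, 175.2, 47.7, 12.5] 332 [ 0.601 -0.319  0.01 ] 0.016
top jar 0.63 [126.2, 192.1, 43.1, 32.9] 1155 [0.511 0.501 0.091] 0.123
top jar 0.21 [256.7, 188.6, 85.6, 60.8] 4036 [0.491 0.089 0.046] 0.067
top diffuser 0.76 [325.7, 106.8, 69.8, 47.1] 1800 [ 0.772 -0.064  0.005] 0.013
side spatula_mid 0.89 [346.6, 288.7, 57.1, 39.4] 648 [ 0.454 -0.285  0.014] 0.025
side spatula_mid 0.88 [335.6, 348.1, 46.5, 18.2] 445 [ 0.344 -0.348  0.009] 0.02
side spatula_mid 0.86 [362.9, 237.0, 18.9, 34.1] 311 [ 0.561 -0.169  0.007] 0.017
side box 0.91 [245.0, 177.5, 86.8, 78.3] 3691 [0.48  0.067 0.041] 0.064
side cover 0.55 [251.0, 181.8, 69.6, 59.1] 2131 [0.491 0.087 0.046] 0.064
side cover_bar 0.83 [249.5, 179.7, 71.4, 59.7] 2103 [0.491 0.088 0.046] 0.064
side cover_bar 0.55 [405.1, 265.4, 50.1, 39.0] 431 [ 0.603 -0.327  0.011] 0.018
side spoon_mid 0.76 [402.8, 262.7, 51.7, 41.8] 458 [ 0.603 -0.323  0.011] 0.018
side jar 0.61 [195.5, 115.4, 29.1, 41.7] 959 [0.504 0.491 0.073] 0.122
side diffuser 0.63 [363.0, 180.7, 77.7, 35.1] 1451 [ 0.774 -0.072  0.004] 0.011
```

View pics/topc.png

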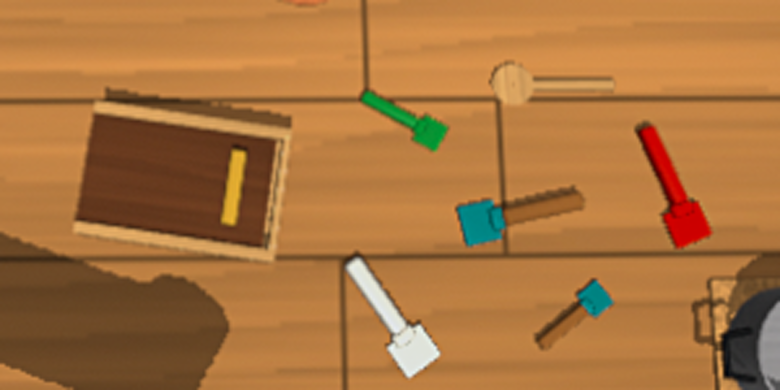

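View pics/sidec.png

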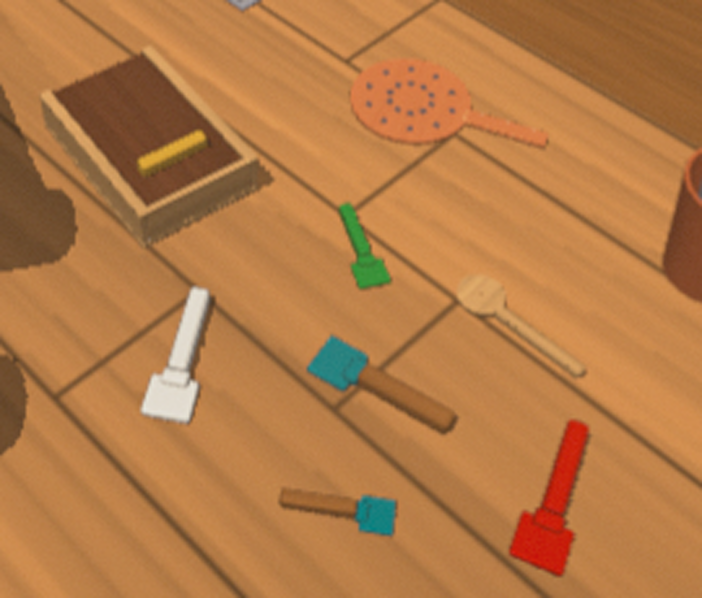

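The close crop confirms it: the large teal spatula (crop (520,212)) is clearly bigger than the small teal one (575,315). Next I fit poses by silhouette.

```bash
cat > fit.py <<'E'
from h import *
from scipy.optimize import minimize
def blk(x0,x1,y0,y1,z0,z1): return np.array([[x,y,z] for x in(x0,x1) for y in(y0,y1) for z in(z0,z1)])/1000
BOX=[blk(-72,72,-108,108,0,36),blk(-72,72,-108,-100,0,52),blk(-72,-60,-108,108,0,52),blk(60,72,-108,108,0,52)]
BOXH=[blk(-72,72,-108,108,0,52)]
SPAT=[blk(-70,24,-10,10,0,20),blk(22,30,-13,13,0,12),blk(28,70,-23,23,0,9)]
BAR=[blk(-40,40,-8,8,46,62)]
def render(n,parts,q,S=4):
    c,s=np.cos(q[2]),np.sin(q[2]);M=np.array([[c,-s,0],[s,c,0],[0,0,1]])
    im=np.zeros((400*S,640*S),np.uint8)
    for b in parts:
        uv=proj(n,b@M.T+[q[0],q[1],q[3] if len(q)>3 else 0])
        cv2.fillConvexPoly(im,cv2.convexHull(np.round((uv+.5)*S-.5).astype(np.int32)),1)
    return cv2.resize(im.astype(np.float32),(640,400),interpolation=cv2.INTER_AREA)
def fit(obs,parts,q0):
    "obs: list of (cam, mask)"
    f=lambda q:sum(np.abs(render(n,parts,q)-m).sum()/m.sum() for n,m in obs)
    best=None
    for k in range(3):
        st=q0 if best is None else best.x
        r=minimize(f,st,method="Nelder-Mead",options=dict(initial_simplex=np.array([st]+[np.array(st)+e for e in np.diag([.012,.012,.12])]),xatol=1e-4,fatol=1e-4))
        if best is None or r.fun<best.fun: best=r
    return best
E
cat > m1.py <<'E'
from fit import *
import glob
L=lambda s:np.load(glob.glob(s)[0]).astype(np.float32)
bt,bs=L("m_top_box_2*.npy"),L("m_side_box_2*.npy")
st,ss=L("m_top_spatula_mid_406*"),L("m_side_spatula_mid_346*")
ps={n:np.load(n+"0.npz")["p"] for n in("top","side")}
for o in ([("top",bt)],[("side",bs)],[("top",bt),("side",bs)]):
    r=fit(o,BOXH,[.487,.085,-.15]);print("box",r.x.round(4),r.fun.round(3))
for o in ([("top",st)],[("side",ss)],[("top",st),("side",ss)]):
    r=fit(o,SPAT,[.452,-.27,1.4]);print("spat",r.x.round(4),r.fun.round(3))
def yel(n):
    h=cv2.cvtColor(ps[n],cv2.COLOR_RGB2HSV);m=(h[...,0]>20)&(h[...,0]<32)&(h[...,1]>150)&(h[...,2]>110)
    b=cv2.dilate((bt if n=="top" else bs).astype(np.uint8),np.ones((3,3)))>0
    return (m&b).astype(np.float32)
yt,ys=yel("top"),yel("side");print(yt.sum(),ys.sum())
for o in ([("top",yt)],[("side",ys)],[("top",yt),("side",ys)]):
    r=fit(o,BAR,[.48,.03,-.15]);print("bar",r.x.round(4),r.fun.round(3))
E
python3 m1.py
```

```text
box [ 0.4917  0.0876 -0.1523] 0.022
box [ 0.4905  0.085  -0.1597] 0.044
box [ 0.4913  0.0869 -0.156 ] 0.072
spat [ 0.4561 -0.2895  1.7761] 0.136
spat [ 0.459  -0.2896  1.7457] 0.266Traceback (most recent call last):
  File "m1.py", line 10, in <module>
    r=fit(o,SPAT,[.452,-.27,1.4]);print("spat",r.x.round(4),r.fun.round(3))
  File "fit.py", line 21, in fit
    r=minimize(f,st,method="Nelder-Mead",options=dict(initial_simplex=np.array([st]+[np.array(st)+e for e in np.diag([.012,.012,.12])]),xatol=1e-4,fatol=1e-4))
    res = _minimize_neldermead(fun, x0, args, callback, bounds=bounds,
                               **options)
    fxcc = func(xcc)
    fx = function(np.copy(x), *(wrapper_args + args))
  File "fit.py", line 17, in <lambda>
    f=lambda q:sum(np.abs(render(n,parts,q)-m).sum()/m.sum() for n,m in obs)
               ~~~^^^^^^^^^^^^^^^^^^^^^^^^^^^^^^^^^^^^^^^^^^^^^^^^^^^^^^^^^^
  File "fit.py", line 17, in <genexpr>
    f=lambda q:sum(np.abs(render(n,parts,q)-m).sum()/m.sum() for n,m in obs)
                          ~~~~~~^^^^^^^^^^^
  File "fit.py", line 12, in render
    uv=proj(n,b@M.T+[q[0],q[1],q[3] if len(q)>3 else 0])
  File "h.py", line 17, in proj
    P=cams.camera_params(n);k,D=K(P)
ValueError: time passes only in moves, steps and waits
```

```bash
python3 - <<'E'
import numpy as np
np.set_printoptions(threshold=99)
from plant import cams
import pickle
pickle.dump({n:cams.camera_params(n) for n in("top","side")},open("cp.pkl","wb"))
E
sed -i 's/^from plant import cams/from plant import cams\nimport pickle\nCP=pickle.load(open("cp.pkl","rb"))/; s/cams.camera_params(n)/CP[n]/' h.py; python3 m1.py
```

```text
box [ 0.4917  0.0876 -0.1523] 0.022
box [ 0.4905  0.085  -0.1597] 0.044
box [ 0.4913  0.0869 -0.156 ] 0.072
spat [ 0.4561 -0.2895  1.7761] 0.136
spat [ 0.459  -0.2896  1.7457] 0.266
spat [ 0.4568 -0.2899  1.775 ] 0.42
124.0 1.0
bar [ 0.4829  0.0339 -0.1538] 0.438
bar [ 0.4963 -0.0061  0.8573] 162.938
bar [0.4801 0.0056 0.8658] 165.527
```

```bash
cat > go.py <<'E'
import sys,numpy as np
from scipy.spatial.transform import Rotation as R
from plant import ctrl
def st():
    s=ctrl.get_state();Rm=R.from_quat(s['tcp_rot']).as_matrix()
    yaw=np.arctan2(Rm[1,0],Rm[0,0])
    print("t",round(s['time'],2),"tcp",np.round(s['eef_pos'],4),"yaw",round(yaw,4),"tilt",np.round(Rm[:2,2],3),"F",np.round(s['contact_force'],1),"open",round(s['opening'],3),"q6",round(s['qpos'][5],2))
    return s,Rm,yaw
def plan(x,y,z,yw):
    s,Rm,yaw=st()
    d=Rm.T@(np.array([x,y,z])-s['eef_pos'])*100
    dy=(yw-yaw+np.pi)%(2*np.pi)-np.pi
    # shifts in the present tool axes and in the axes after the spin
    R2=Rm@R.from_euler('z',-dy).as_matrix()
    d2=R2.T@(np.array([x,y,z])-s['eef_pos'])*100
    print("to go now-axes cm",d.round(2),"after-spin axes",d2.round(2),"spin",round(-dy,3))
if len(sys.argv)>4: plan(*map(float,sys.argv[1:5]))
elif __name__=="__main__": st()
E
cat > ov.py <<'E'
from fit import *
p={n:np.load(n+"0.npz")["p"] for n in("top","side")}
out=[]
for n,(x,y) in(("top",(370,190)),("side",(330,250))):
    S=4;im=cv2.resize(p[n],None,fx=S,fy=S,interpolation=cv2.INTER_CUBIC)[:,:,::-1].copy()
    for b in SPAT:
        q=[.4561,-.2895,1.776];c,s=np.cos(q[2]),np.sin(q[2])
        M=np.array([[c,-s,0],[s,c,0],[0,0,1]]);uv=proj(n,b@M.T+[q[0],q[1],0])
        cv2.polylines(im,[cv2.convexHull(np.round((uv+.5)*S).astype(np.int32))],True,(0,0,255),1)
    out.append(im[y*S:(y+100)*S,x*S:(x+100)*S])
cv2.imwrite("pics/ov.png",np.hstack(out))
E
python3 ov.py; python3 go.py .483 .034 .14 1.417
```

```text
t 0.9 tcp [0.2389 0.6313 0.2314] yaw 1.209 tilt [0. 0.] F [-0.2  0.2 -0.5] open 0.997 q6 -0.15
to go now-axes cm [-47.22  43.97   9.13] after-spin axes [-55.29  33.28   9.13] spin -0.208
```

View pics/ov.png

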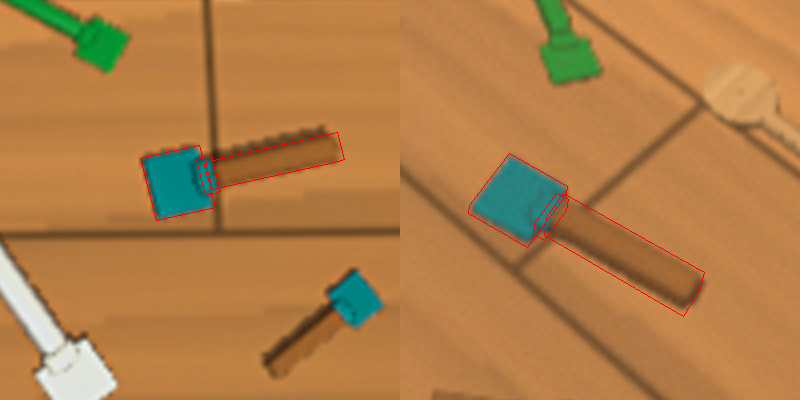

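The overlay fits the large teal spatula to about 1–2 px in both views. I start with the cover and move towards the bar.

{"method": "send_rows", "body": {
  "motion": [0,0,0,-0.104,3.4,0,0,0,-0.104,3.4,-4.2,2.5,0,0,3.4,-4.2,2.5,0,0,3.4,-4.2,2.5,0,0,3.4,-4.2,2.5,0,0,3.4,-4.2,2.5,0,0,3.4,-4.2,2.5,0,0,3.4,-4.2,2.5,0,0,3.4,-4.2,2.5,0,0,3.4,-4.2,2.5,0,0,3.4,-4.2,2.5,0,0,3.4]
}}

```text
time: 2.1
eef_pos: [0.4293, 0.173, 0.2315]
tcp_rot: [0.752, 0.659, 0.004, 0.001]
contact_force: [1.5, -0.3, 0.2]
opening: 0.397
```

```bash
python3 go.py .483 .034 .14 1.417
```

```text
t 2.1 tcp [0.4293 0.173  0.2315] yaw 1.4384 tilt [0.007 0.003] F [ 1.5 -0.3  0.2] open 0.397 q6 -1.28
to go now-axes cm [-13.1    7.1    9.14] after-spin axes [-12.95   7.38   9.14] spin 0.021
```

{"method": "send_rows", "body": {
  "motion": [-3.8,2.0,1.8,0.02,3.4,-3.8,2.0,1.8,0,3.4,-3.8,2.0,1.8,0,3.4,-1.5,1.2,3,0,3.4,0,0,0,0,3.4,0,0,0,0,3.4]
}}

```text
time: 2.7
eef_pos: [0.4878, 0.0235, 0.1501]
tcp_rot: [0.762, 0.647, 0.008, 0.005]
contact_force: [-0.6, -0.2, 0.2]
opening: 0.399
```

```bash
python3 go.py .483 .034 .05 1.417
```

```text
t 2.7 tcp [0.4878 0.0235 0.1501] yaw 1.4077 tilt [0.018 0.003] F [-0.6 -0.2  0.2] open 0.399 q6 -1.57
to go now-axes cm [ 0.9  -0.82 10.  ] after-spin axes [ 0.91 -0.81 10.  ] spin -0.009
```

{"method": "send_rows", "body": {
  "motion": [0.9,-0.8,2.5,-0.01,3.4,0,0,2.5,0,3.4,0,0,2,0,3.4,0,0,1.0,0,3.4,0,0,0,0,3.4]
}}

```text
time: 3.2
eef_pos: [0.4869, 0.039, 0.0761]
tcp_rot: [0.757, 0.654, 0.013, 0.01]
contact_force: [-0.2, -0.7, 0.4]
opening: 0.4
```

```bash
python3 go.py .483 .034 .05 1.417;python3 - <<'E'
from h import *
for n in("top","side"):
    p,d=cams.read_camera(n); x,y=(260,170) if n=="top" else(220,140)
    cv2.imwrite(f"pics/{n}1.png",cv2.resize(p[y:y+110,x:x+120],None,fx=5,fy=5,interpolation=cv2.INTER_CUBIC)[:,:,::-1])
E
```

```text
t 3.2 tcp [0.4869 0.039  0.0761] yaw 1.4252 tilt [0.032 0.002] F [-0.2 -0.7  0.4] open 0.4 q6 -1.56
to go now-axes cm [-0.57 -0.39  2.59] after-spin axes [-0.57 -0.39  2.59] spin 0.008
```

View pics/side1.png

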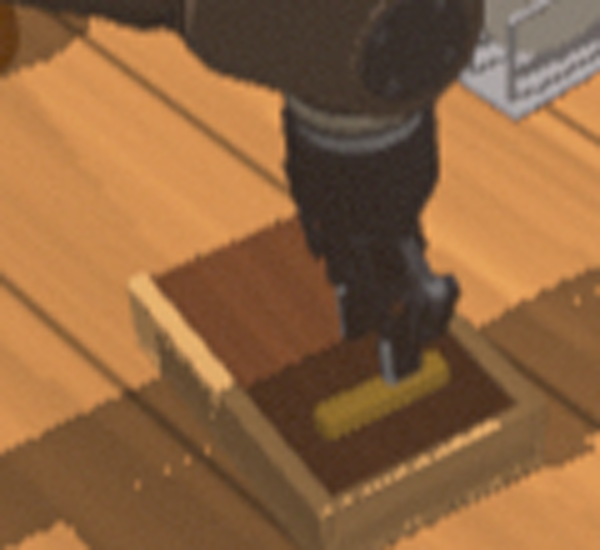

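The side picture shows the near fingertip just above the bar, at crop (395,375), with the fingers straddling it once I shift back about 5 mm.

{"method": "send_rows", "body": {
  "motion": [-0.5,-0.3,0,0.01,3.4,0,0,0,0,3.4,0,0,0,0,3.4]
}}

```text
time: 3.6
eef_pos: [0.4863, 0.0337, 0.0809]
tcp_rot: [0.76, 0.65, 0.016, 0.013]
contact_force: [0.0, 0.6, 0.9]
opening: 0.399
```

```bash
python3 go.py .483 .034 .05 1.417
```

```text
t 3.6 tcp [0.4863 0.0337 0.0809] yaw 1.4146 tilt [0.041 0.001] F [0.  0.6 0.9] open 0.399 q6 -1.56
to go now-axes cm [-0.04 -0.46  3.07] after-spin axes [-0.04 -0.46  3.07] spin -0.002
```

```bash
sed -i 's/"q6",round(s\[.qpos.\]\[5\],2)/"q",np.round(s["qpos"],3),"dq",np.round(s["dq"],3)/' go.py; python3 go.py; python3 go.py
```

```text
t 3.6 tcp [0.4863 0.0337 0.0809] yaw 1.4146 tilt [0.041 0.001] F [0.  0.6 0.9] open 0.399 q [-0.143  0.035  2.164  0.009  0.902 -1.563] dq [-0.004 -0.014 -0.    -0.001  0.004 -0.001]
t 3.6 tcp [0.4863 0.0337 0.0809] yaw 1.4146 tilt [0.041 0.001] F [0.  0.6 0.9] open 0.399 q [-0.143  0.035  2.164  0.009  0.902 -1.563] dq [-0.004 -0.014 -0.    -0.001  0.004 -0.001]
```

{"method": "send_rows", "body": {
  "motion": [0,-0.4,3,0,3.4]
}}

```text
time: 3.7
eef_pos: [0.4884, 0.0335, 0.0553]
tcp_rot: [0.76, 0.649, 0.02, 0.017]
contact_force: [1.2, -0.1, -0.3]
opening: 0.398
```

```bash
python3 go.py .483 .034 .05 1.417
```

```text
t 3.7 tcp [0.4884 0.0335 0.0553] yaw 1.4144 tilt [ 0.053 -0.001] F [ 1.2 -0.1 -0.3] open 0.398 q [-0.143  0.079  2.176  0.009  0.834 -1.563] dq [-0.001  0.519  0.213  0.005 -0.688 -0.001]
to go now-axes cm [-0.04 -0.57  0.5 ] after-spin axes [-0.04 -0.57  0.5 ] spin -0.003
```

Run:
```python
from h import *
import go
for i in range(4):
    cams.read_camera("top"); go.st()
```

```text
t 3.75 tcp [0.4821 0.0343 0.0481] yaw 1.414 tilt [0.039 0.001] F [-3.4 -0.7 -3. ] open 0.399 q [-0.143  0.086  2.184  0.009  0.833 -1.563] dq [ 0.006 -0.005  0.069 -0.001  0.15  -0.   ]
t 3.8 tcp [0.4809 0.0345 0.0483] yaw 1.4142 tilt [0.035 0.002] F [-0.9  1.   0.7] open 0.401 q [-0.143  0.085  2.185  0.009  0.837 -1.563] dq [ 0.004 -0.023 -0.023  0.     0.039 -0.002]
t 3.85 tcp [0.4819 0.0345 0.0495] yaw 1.4143 tilt [0.037 0.002] F [ 0.  -0.4  0.7] open 0.4 q [-0.143  0.084  2.183  0.009  0.838 -1.563] dq [ 0.002 -0.02  -0.035  0.001 -0.001 -0.001]
t 3.9 tcp [0.4831 0.0343 0.0506] yaw 1.4144 tilt [0.039 0.001] F [0.5 0.7 0.4] open 0.395 q [-0.143  0.083  2.182  0.009  0.838 -1.563] dq [ 0.001 -0.017 -0.025 -0.001 -0.009  0.001]
```

{"method": "send_rows", "body": {
  "motion": [3,0,0,0,3.4,3,0,0,0,3.4]
}}

```text
time: 4.1
eef_pos: [0.4934, 0.0912, 0.0526]
tcp_rot: [0.761, 0.648, 0.014, 0.014]
contact_force: [-0.5, -2.4, -1.8]
opening: 0.397
```

```bash
cat > w.py <<'E'
from h import *
import go,sys
for i in range(int(sys.argv[1]) if len(sys.argv)>1 else 3): cams.read_camera("top")
go.st()
E
python3 w.py 3
```

```text
t 4.25 tcp [0.4942 0.0923 0.0531] yaw 1.414 tilt [ 0.042 -0.001] F [-0.6 -0.1 -0.4] open 0.394 q [-0.017  0.117  2.139 -0.     0.844 -1.431] dq [-0.029 -0.004  0.016 -0.005 -0.002 -0.008]
```

{"method": "send_rows", "body": {
  "motion": [3,-0.2,0.25,0,3.4,3,0,0.1,0,3.4,2,0,0,0,3.4]
}}

```text
time: 4.55
eef_pos: [0.5062, 0.168, 0.0521]
tcp_rot: [0.761, 0.648, 0.014, 0.016]
contact_force: [0.9, -2.6, -2.0]
opening: 0.401
```

```bash
python3 w.py 2
python3 - <<'E'
from h import *
for n in("top","side"):
    p,d=cams.read_camera(n)
    cv2.imwrite(f"pics/{n}2.png",cv2.resize(p[100:280,180:380],None,fx=3.3,fy=3.3,interpolation=cv2.INTER_CUBIC)[:,:,::-1])
E
```

```text
t 4.65 tcp [0.5069 0.169  0.0526] yaw 1.4128 tilt [ 0.045 -0.005] F [-0.1 -1.1  0.2] open 0.4 q [ 0.137  0.183  2.064 -0.014  0.851 -1.267] dq [-0.034 -0.01   0.02  -0.008 -0.003 -0.024]
```

View pics/side2.png

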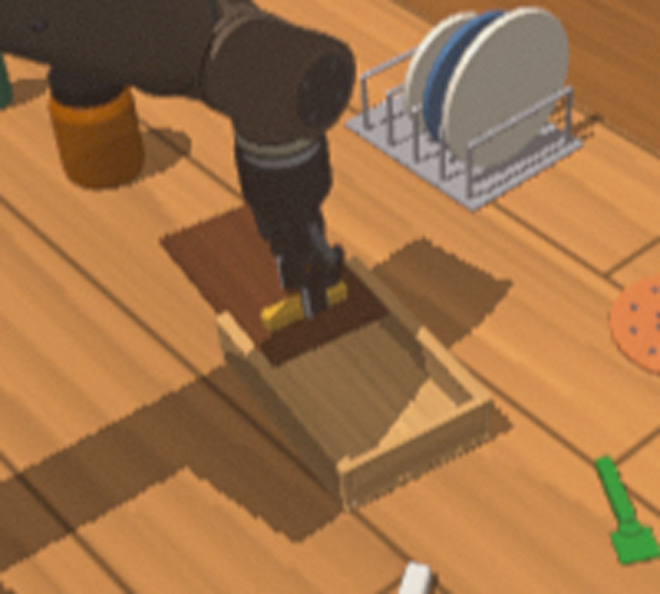

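The side picture shows the cover sliding back, pushed by the finger behind the bar at crop (315,300). Next I push gently on to the stop.

{"method": "send_rows", "body": {
  "motion": [1.5,-0.1,0.2,0,3.4,0.8,0,0,0,3.4,0.5,0,0,0,3.4,0.5,0,0,0,3.4]
}}

```text
time: 5.15
eef_pos: [0.5111, 0.1983, 0.0505]
tcp_rot: [0.762, 0.647, 0.014, 0.017]
contact_force: [-0.3, -1.4, 1.1]
opening: 0.399
```

```bash
python3 w.py 1; python3 w.py 2
```

```text
t 5.2 tcp [0.5112 0.199  0.0505] yaw 1.4077 tilt [ 0.043 -0.007] F [ 0.4  0.7 -0.9] open 0.398 q [ 0.193  0.216  2.028 -0.021  0.856 -1.201] dq [-0.007 -0.005  0.01   0.009 -0.007 -0.018]
t 5.3 tcp [0.5113 0.1987 0.0505] yaw 1.4078 tilt [ 0.044 -0.007] F [ 0.5 -0.4 -0.3] open 0.394 q [ 0.193  0.216  2.029 -0.02   0.855 -1.202] dq [-0.006 -0.003  0.004 -0.003 -0.003 -0.001]
```

{"method": "send_rows", "body": {
  "motion": [0.6,0,0,0,3.4,0.5,0,0,0,3.4]
}}

```text
time: 5.5
eef_pos: [0.5129, 0.2093, 0.0504]
tcp_rot: [0.762, 0.647, 0.014, 0.017]
contact_force: [-2.7, -12.4, 3.5]
opening: 0.399
```

{"method": "send_rows", "body": {
  "motion": [0.5,0,0,0,3.4]
}}

```text
time: 5.6
eef_pos: [0.5128, 0.2096, 0.0502]
tcp_rot: [0.76, 0.65, 0.007, 0.021]
contact_force: [-4.7, -30.5, 7.9]
opening: 0.398
```

{"method": "send_rows", "body": {
  "motion": [0.5,0,0,0,3.4]
}}

```text
time: 5.7
eef_pos: [0.5126, 0.2093, 0.0499]
tcp_rot: [0.758, 0.652, 0.001, 0.024]
contact_force: [-2.6, -21.3, 6.6]
opening: 0.399
```

```bash
python3 w.py 1
```

```text
t 5.75 tcp [0.5126 0.2093 0.0499] yaw 1.4194 tilt [ 0.033 -0.036] F [ -3.2 -22.2   6.7] open 0.402 q [ 0.224  0.238  2.003 -0.055  0.877 -1.162] dq [-0.008 -0.005  0.005  0.029 -0.011 -0.015]
```

The force rose to about 30 N with no further motion, so the cover is at its stop. I back off and rise.

{"method": "send_rows", "body": {
  "motion": [-0.9,0,0,0,3.4,0,0,-3.5,0,3.4,0,0,-4,0,3.4,0,0,-4,0,5]
}}

```text
time: 6.15
eef_pos: [0.5031, 0.2029, 0.1601]
tcp_rot: [0.759, 0.651, -0.006, 0.02]
contact_force: [-0.2, 0.4, 0.3]
opening: 0.555
```

```bash
python3 w.py 4;  python3 go.py .457 -.29 .12 .204
```

```text
t 6.35 tcp [0.5047 0.2033 0.1612] yaw 1.4173 tilt [ 0.022 -0.037] F [-1.3 -0.4 -0.7] open 0.586 q [ 0.215  0.065  1.964 -0.046  1.098 -1.182] dq [-0.004  0.035  0.048 -0.001  0.003 -0.001]
t 6.35 tcp [0.5047 0.2033 0.1612] yaw 1.4173 tilt [ 0.022 -0.037] F [-1.3 -0.4 -0.7] open 0.586 q [ 0.215  0.065  1.964 -0.046  1.098 -1.182] dq [-0.004  0.035  0.048 -0.001  0.003 -0.001]
to go now-axes cm [-49.31   2.67   5.83] after-spin axes [-14.76  47.13   5.83] spin 1.213
```

{"method": "send_rows", "body": {
  "motion": [0,0,0,0.14,5,0,0,0,0.14,5,0,0,0,0.14,5,0,0,0,0.14,5,0,0,0,0.14,5,0,0,0,0.14,5,0,0,0,0.14,5,0,0,0,0.14,5,0,0,0,0.1,5]
}}

```text
time: 7.25
eef_pos: [0.493, 0.2031, 0.1398]
tcp_rot: [0.997, 0.074, -0.007, 0.019]
contact_force: [0.1, -0.4, -0.7]
opening: 0.582
```

```bash
python3 w.py 2;  python3 go.py .457 -.29 .12 .204
python3 - <<'E'
from h import *
for n in("top",):
    p,d=cams.read_camera(n)
    cv2.imwrite(f"pics/{n}3.png",cv2.resize(p[150:300,180:480],None,fx=2.6,fy=2.6,interpolation=cv2.INTER_CUBIC)[:,:,::-1])
E
```

```text
t 7.35 tcp [0.4928 0.2031 0.1397] yaw 0.1522 tilt [-0.012 -0.039] F [ 0.2 -0.6  0.1] open 0.584 q [ 0.217  0.085  1.986 -0.041  1.091  0.084] dq [-0.001 -0.009 -0.013 -0.002  0.001 -0.08 ]
t 7.35 tcp [0.4928 0.2031 0.1397] yaw 0.1522 tilt [-0.012 -0.039] F [ 0.2 -0.6  0.1] open 0.584 q [ 0.217  0.085  1.986 -0.041  1.091  0.084] dq [-0.001 -0.009 -0.013 -0.002  0.001 -0.08 ]
to go now-axes cm [-10.98  48.08   3.96] after-spin axes [-13.46  47.44   3.96] spin -0.052
```

View pics/top3.png

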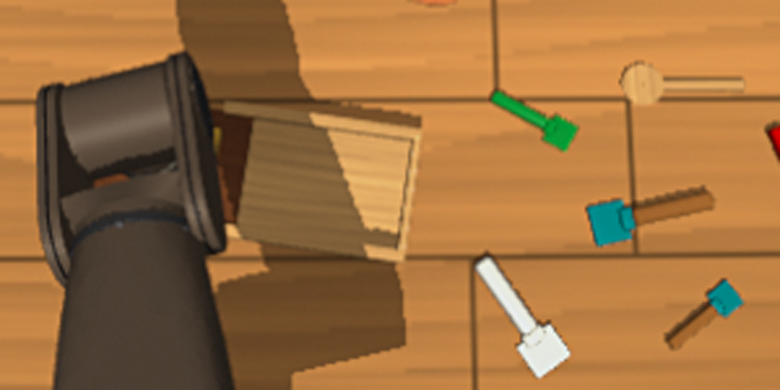

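The top picture shows the box open, with the cover's front edge at crop (240,170), and nothing else moved. Now on to the spatula.

{"method": "send_rows", "body": {
  "motion": [-1.0,4.6,0,-0.05,5,-1.2,4.6,0,0,5,-1.2,4.6,0,0,5,-1.2,4.6,0,0,5,-1.2,4.6,0,0,5,-1.2,4.6,0,0,5,-1.2,4.6,0,0,5,-1.2,4.6,0,0,5,-1.2,4.6,0,0,5]
}}

```text
time: 8.3
eef_pos: [0.4754, -0.2317, 0.151]
tcp_rot: [0.992, 0.121, -0.009, 0.016]
contact_force: [0.4, 0.8, 0.8]
opening: 0.585
```

```bash
python3 w.py 4;  python3 go.py .457 -.29 .10 .204
```

```text
t 8.5 tcp [ 0.4754 -0.2306  0.1508] yaw 0.2386 tilt [-0.015 -0.034] F [-0.4  0.  -1.1] open 0.578 q [-0.626  0.046  2.005 -0.041  1.083 -0.846] dq [ 0.046 -0.015  0.025  0.003  0.006  0.008]
t 8.5 tcp [ 0.4754 -0.2306  0.1508] yaw 0.2386 tilt [-0.015 -0.034] F [-0.4  0.  -1.1] open 0.578 q [-0.626  0.046  2.005 -0.041  1.083 -0.846] dq [ 0.046 -0.015  0.025  0.003  0.006  0.008]
to go now-axes cm [-3.08  5.18  5.3 ] after-spin axes [-2.9   5.29  5.3 ] spin 0.035
```

{"method": "send_rows", "body": {
  "motion": [-2.9,3,2,0.035,5,0,2.3,3,0,5]
}}

```text
time: 8.7
eef_pos: [0.4612, -0.2887, 0.1056]
tcp_rot: [0.994, 0.106, -0.006, 0.018]
contact_force: [0.8, 0.0, 0.4]
opening: 0.588
```

```bash
python3 w.py 6;  python3 go.py .457 -.29 .03 .204
```

```text
t 9.0 tcp [ 0.4621 -0.2874  0.1057] yaw 0.2123 tilt [-0.01  -0.036] F [ 0.1 -0.5  0.9] open 0.588 q [-0.727  0.135  2.001 -0.04   0.988 -0.918] dq [-0.002 -0.013 -0.011 -0.002 -0.003  0.   ]
t 9.0 tcp [ 0.4621 -0.2874  0.1057] yaw 0.2123 tilt [-0.01  -0.036] F [ 0.1 -0.5  0.9] open 0.588 q [-0.727  0.135  2.001 -0.04   0.988 -0.918] dq [-0.002 -0.013 -0.011 -0.002 -0.003  0.   ]
to go now-axes cm [-0.42 -0.1   7.58] after-spin axes [-0.43 -0.1   7.58] spin 0.008
```

{"method": "send_rows", "body": {
  "motion": [-0.4,-0.1,3.5,0.01,5,0,0,2.5,0,5]
}}

```text
time: 9.2
eef_pos: [0.4627, -0.2904, 0.0521]
tcp_rot: [0.994, 0.103, -0.001, 0.023]
contact_force: [-0.4, 0.7, -0.5]
opening: 0.586
```

```bash
python3 w.py 5;  python3 go.py .457 -.29 .004 .204
python3 - <<'E'
from h import *
p,d=cams.read_camera("side")
cv2.imwrite(f"pics/side4.png",cv2.resize(p[230:380,310:460],None,fx=4,fy=4,interpolation=cv2.INTER_CUBIC)[:,:,::-1])
E
```

```text
t 9.45 tcp [ 0.4636 -0.2919  0.0539] yaw 0.206 tilt [ 0.004 -0.047] F [-0.4 -0.1 -0.4] open 0.586 q [-0.732  0.214  2.023 -0.043  0.87  -0.911] dq [-0.007 -0.007 -0.011  0.    -0.005  0.002]
t 9.45 tcp [ 0.4636 -0.2919  0.0539] yaw 0.206 tilt [ 0.004 -0.047] F [-0.4 -0.1 -0.4] open 0.586 q [-0.732  0.214  2.023 -0.043  0.87  -0.911] dq [-0.007 -0.007 -0.011  0.    -0.005  0.002]
to go now-axes cm [-0.57 -0.56  4.97] after-spin axes [-0.57 -0.56  4.97] spin 0.002
```

View pics/side4.png

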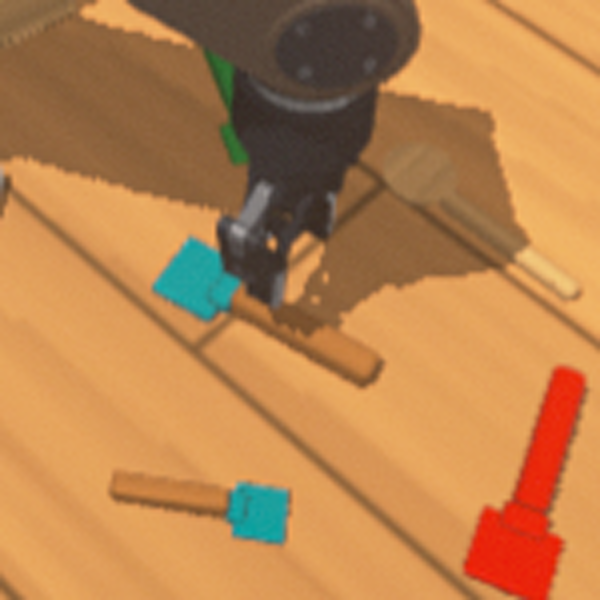

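{"method": "send_rows", "body": {
  "motion": [-0.5,-0.5,2.5,0,5]
}}

```text
time: 9.6
eef_pos: [0.4619, -0.2927, 0.0343]
tcp_rot: [0.994, 0.103, 0.004, 0.029]
contact_force: [1.3, -0.4, 0.3]
opening: 0.584
```

```bash
python3 w.py 5;  python3 go.py .457 -.29 .004 .204
python3 - <<'E'
from h import *
p,d=cams.read_camera("side")
cv2.imwrite(f"pics/side5.png",cv2.resize(p[260:350,330:430],None,fx=6,fy=6,interpolation=cv2.INTER_CUBIC)[:,:,::-1])
E
```

```text
t 9.85 tcp [ 0.4586 -0.2901  0.0303] yaw 0.2058 tilt [ 0.005 -0.049] F [-0.1  0.3  1. ] open 0.582 q [-0.736  0.243  2.043 -0.045  0.819 -0.912] dq [ 0.    -0.003 -0.011 -0.002 -0.006 -0.   ]
t 9.85 tcp [ 0.4586 -0.2901  0.0303] yaw 0.2058 tilt [ 0.005 -0.049] F [-0.1  0.3  1. ] open 0.582 q [-0.736  0.243  2.043 -0.045  0.819 -0.912] dq [ 0.    -0.003 -0.011 -0.002 -0.006 -0.   ]
to go now-axes cm [-0.14 -0.17  2.62] after-spin axes [-0.14 -0.17  2.62] spin 0.002
```

View pics/side5.png

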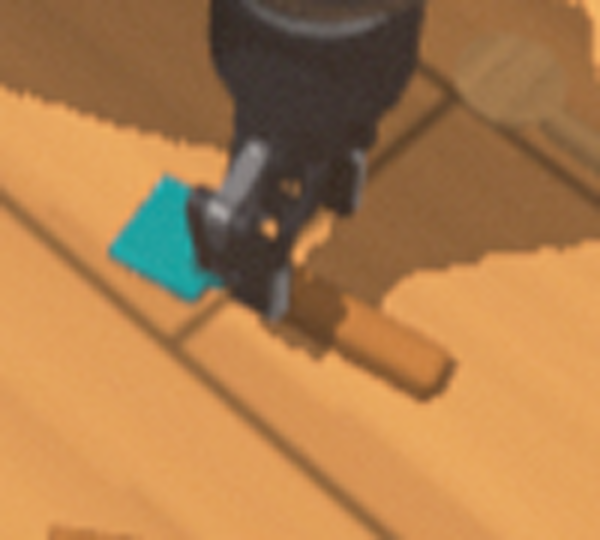

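{"method": "send_rows", "body": {
  "motion": [-0.1,-0.1,2.4,0,5]
}}

```text
time: 10.0
eef_pos: [0.4611, -0.2936, 0.0107]
tcp_rot: [0.994, 0.103, 0.004, 0.029]
contact_force: [0.5, 0.3, -0.4]
opening: 0.589
```

```bash
python3 w.py 6
```

```text
t 10.3 tcp [ 0.4584 -0.2913  0.0075] yaw 0.2057 tilt [ 0.007 -0.05 ] F [ 0.3 -0.1 -0.4] open 0.584 q [-0.738  0.284  2.046 -0.047  0.773 -0.911] dq [-0.001 -0.002 -0.001 -0.    -0.003  0.   ]
```

{"method": "send_rows", "body": {
  "motion": [0,0,0.25,0,1.5,0,0,0,0,1.2,0,0,0,0,1.2,0,0,0,0,1.2,0,0,0,0,1.2],
  "grip_force": 35
}}

```text
time: 10.8
eef_pos: [0.4597, -0.2924, 0.0073]
tcp_rot: [0.994, 0.103, 0.002, 0.027]
contact_force: [0.2, -0.4, -0.2]
opening: 0.219
```

```bash
python3 w.py 3
```

```text
t 10.95 tcp [ 0.4596 -0.2924  0.0072] yaw 0.206 tilt [ 0.01  -0.053] F [ 0.3 -0.1 -0.3] open 0.221 q [-0.738  0.286  2.044 -0.047  0.769 -0.911] dq [-0.001 -0.001 -0.001 -0.002  0.001  0.   ]
```

{"method": "send_rows", "body": {
  "motion": [0,0,-2,0,1.2,0,0,-4,0,1.2,0,0,-4,0,1.2,0,0,-2,0,1.2]
}}

```text
time: 11.35
eef_pos: [0.4553, -0.2833, 0.1251]
tcp_rot: [0.994, 0.103, -0.002, 0.022]
contact_force: [0.6, -0.6, -1.0]
opening: 0.227
```

```bash
python3 w.py 4;python3 go.py .4895 .075 .13 -.154
python3 - <<'E'
from h import *
p,d=cams.read_camera("side")
cv2.imwrite(f"pics/side6.png",cv2.resize(p[200:350,300:450],None,fx=4,fy=4,interpolation=cv2.INTER_CUBIC)[:,:,::-1])
E
```

```text
t 11.55 tcp [ 0.454  -0.2823  0.1213] yaw 0.2053 tilt [-0.004 -0.041] F [-0.   0.  -1.2] open 0.224 q [-0.731  0.089  2.02  -0.039  1.008 -0.916] dq [-0.002  0.029  0.029  0.003  0.004  0.   ]
t 11.55 tcp [ 0.454  -0.2823  0.1213] yaw 0.2053 tilt [-0.004 -0.041] F [-0.   0.  -1.2] open 0.224 q [-0.731  0.089  2.02  -0.039  1.008 -0.916] dq [-0.002  0.029  0.029  0.003  0.004  0.   ]
to go now-axes cm [ 10.75 -34.19  -2.35] after-spin axes [ -1.96 -35.79  -2.35] spin 0.359
```

View pics/side6.png

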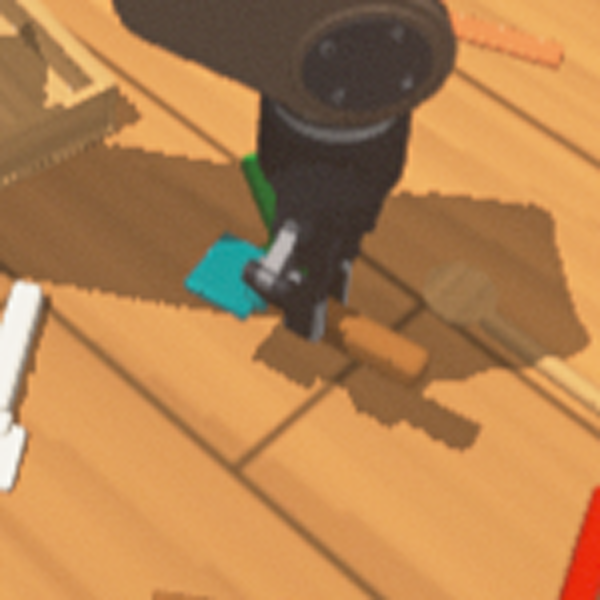

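The side picture shows the spatula held level by its handle, with the shadow clear of the table. Now to the box.

{"method": "send_rows", "body": {
  "motion": [0,0,-0.8,0.12,1.2,0,0,-0.8,0.12,1.2,0,0,-0.8,0.12,1.2,-0.2,-4.3,0,0,1.2,-0.2,-4.3,0,0,1.2,-0.2,-4.3,0,0,1.2,-0.2,-4.3,0,0,1.2,-0.2,-4.3,0,0,1.2,-0.2,-4.3,0,0,1.2,-0.2,-4.3,0,0,1.2]
}}

```text
time: 12.6
eef_pos: [0.4803, 0.0282, 0.1115]
tcp_rot: [0.996, -0.091, -0.019, 0.012]
contact_force: [0.6, -0.8, 0.1]
opening: 0.218
```

```bash
python3 w.py 5;python3 go.py .4895 .075 .10 -.154
```

```text
t 12.85 tcp [0.4809 0.0264 0.1123] yaw -0.1823 tilt [-0.04  -0.021] F [ 0.9  0.4 -0.1] open 0.225 q [-0.142  0.017  2.115 -0.03   1.047  0.055] dq [-0.028 -0.01  -0.01   0.002  0.     0.002]
t 12.85 tcp [0.4809 0.0264 0.1123] yaw -0.1823 tilt [-0.04  -0.021] F [ 0.9  0.4 -0.1] open 0.225 q [-0.142  0.017  2.115 -0.03   1.047  0.055] dq [-0.028 -0.01  -0.01   0.002  0.     0.002]
to go now-axes cm [ 0.   -4.97  1.1 ] after-spin axes [ 0.14 -4.97  1.1 ] spin -0.028
```

{"method": "send_rows", "body": {
  "motion": [0.1,-2.8,0.5,-0.028,1.2,0,-2.2,0.5,0,1.2]
}}

```text
time: 13.05
eef_pos: [0.4907, 0.0716, 0.1002]
tcp_rot: [0.997, -0.08, -0.019, 0.013]
contact_force: [-0.2, 0.0, -0.7]
opening: 0.222
```

```bash
python3 w.py 6;python3 go.py .4895 .075 .07 -.154
python3 - <<'E'
from h import *
o=[]
for n,(x,y) in(("top",(240,170)),("side",(230,160))):
    p,d=cams.read_camera(n); o.append(cv2.resize(p[y:y+110,x:x+110],None,fx=3.6,fy=3.6,interpolation=cv2.INTER_CUBIC)[:,:,::-1])
cv2.imwrite("pics/b7.png",np.hstack(o))
E
```

```text
t 13.35 tcp [0.4906 0.0713 0.101 ] yaw -0.16 tilt [-0.039 -0.022] F [-0.4  0.2 -0.5] open 0.222 q [-0.048  0.067  2.087 -0.028  1.026  0.126] dq [ 0.001 -0.005 -0.002  0.003  0.001  0.003]
t 13.35 tcp [0.4906 0.0713 0.101 ] yaw -0.16 tilt [-0.039 -0.022] F [-0.4  0.2 -0.5] open 0.222 q [-0.048  0.067  2.087 -0.028  1.026  0.126] dq [ 0.001 -0.005 -0.002  0.003  0.001  0.003]
to go now-axes cm [-0.06 -0.44  3.09] after-spin axes [-0.06 -0.44  3.09] spin -0.006
```

View pics/b7.png

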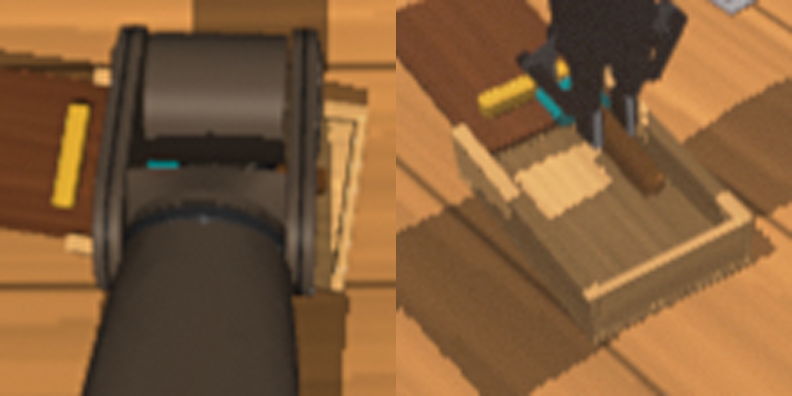

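The pictures show the spatula over the open box, and the bar is clear at top pixel (259,213). I check the cover position by measuring the bar.

Run:
```python
from fit import *
p,d=cams.read_camera("top")
h=cv2.cvtColor(p,cv2.COLOR_RGB2HSV);m=((h[...,0]>18)&(h[...,0]<34)&(h[...,1]>150)&(h[...,2]>110)).astype(np.float32)
k=np.zeros_like(m);k[185:240,245:275]=1;m*=k;print(m.sum())
r=fit([("top",m)],BAR,[.509,.2,-.154]);print(r.x,r.fun)
D=r.x[:2]-[.4915,.0872];c,s=np.cos(-.154),np.sin(-.154);print(c*D[0]+s*D[1],-s*D[0]+c*D[1])
```

```text
178.0
[ 0.50755624  0.2010841  -0.16003836] 0.1323736011981964
-0.0016026943558791196 0.11499923172235202
```

{"method": "send_rows", "body": {
  "motion": [0,-0.4,3,0,1.2]
}}

```text
time: 13.6
eef_pos: [0.4945, 0.0741, 0.0753]
tcp_rot: [0.997, -0.08, -0.013, 0.012]
contact_force: [0.9, -0.2, -1.4]
opening: 0.218
```

```bash
python3 w.py 5;python3 go.py .4895 .075 .017 -.154
```

```text
t 13.85 tcp [0.4904 0.0748 0.0717] yaw -0.16 tilt [-0.039 -0.022] F [ 1.  -0.6 -1. ] open 0.224 q [-0.041  0.114  2.1   -0.029  0.966  0.135] dq [ 0.002 -0.011 -0.017  0.001 -0.004  0.001]
t 13.85 tcp [0.4904 0.0748 0.0717] yaw -0.16 tilt [-0.039 -0.022] F [ 1.  -0.6 -1. ] open 0.224 q [-0.041  0.114  2.1   -0.029  0.966  0.135] dq [ 0.002 -0.011 -0.017  0.001 -0.004  0.001]
to go now-axes cm [ 0.1  -0.16  5.47] after-spin axes [ 0.1  -0.16  5.47] spin -0.006
```

The bar is at box y = 115.0 mm, which means the cover is fully back. I lower the spatula.

{"method": "send_rows", "body": {
  "motion": [0,-0.1,3,0,1.2]
}}

```text
time: 13.95
eef_pos: [0.4946, 0.0748, 0.0466]
tcp_rot: [0.997, -0.08, -0.012, 0.012]
contact_force: [0.2, -0.3, 0.2]
opening: 0.223
```

```bash
python3 w.py 5
```

```text
t 14.2 tcp [0.4901 0.075  0.0429] yaw -0.1599 tilt [-0.037 -0.022] F [-0.2  0.6 -0.9] open 0.223 q [-0.041  0.163  2.11  -0.03   0.905  0.138] dq [ 0.001 -0.011 -0.01  -0.001 -0.005  0.   ]
```

{"method": "send_rows", "body": {
  "motion": [0,0,1.9,0,1.2]
}}

```text
time: 14.3
eef_pos: [0.4932, 0.0745, 0.0277]
tcp_rot: [0.997, -0.08, -0.013, 0.012]
contact_force: [0.4, -0.7, -0.8]
opening: 0.218
```

```bash
python3 w.py 5
```

```text
t 14.55 tcp [0.4902 0.0746 0.0251] yaw -0.1598 tilt [-0.035 -0.022] F [-0.   0.6 -1.2] open 0.216 q [-0.042  0.195  2.114 -0.031  0.867  0.138] dq [ 0.002 -0.001 -0.003 -0.    -0.007  0.   ]
```

{"method": "send_rows", "body": {
  "motion": [0,0,0.6,0,1.2]
}}

```text
time: 14.65
eef_pos: [0.4915, 0.0745, 0.0207]
tcp_rot: [0.997, -0.08, -0.015, 0.013]
contact_force: [-0.4, -0.4, -0.5]
opening: 0.22
```

```bash
python3 w.py 5
```

```text
t 14.9 tcp [0.4901 0.0745 0.0193] yaw -0.1598 tilt [-0.035 -0.022] F [ 0.4  0.3 -0.9] open 0.225 q [-0.042  0.206  2.116 -0.032  0.855  0.139] dq [-0.     0.     0.    -0.    -0.001  0.001]
```

{"method": "send_rows", "body": {
  "motion": [0,0,0.25,0,1.2,0,0,0,0,1.2,0,0,0,0,4.2,0,0,0,0,4.2,0,0,0,0,4.2,0,0,0,0,4.2]
}}

```text
time: 15.5
eef_pos: [0.4907, 0.0744, 0.0172]
tcp_rot: [0.997, -0.08, -0.016, 0.013]
contact_force: [-0.5, -0.3, -0.8]
opening: 0.492
```

```bash
python3 w.py 2
```

```text
t 15.6 tcp [0.4907 0.0744 0.0172] yaw -0.1598 tilt [-0.034 -0.022] F [-0.1  0.8 -0.1] open 0.491 q [-0.042  0.21   2.115 -0.032  0.849  0.139] dq [-0.001  0.     0.     0.002 -0.004  0.   ]
```

{"method": "send_rows", "body": {
  "motion": [0,0,-3,0,4.2,0,0,-4,0,4.2,0,0,-4,0,4.2]
}}

```text
time: 15.9
eef_pos: [0.4888, 0.0769, 0.1229]
tcp_rot: [0.996, -0.08, -0.025, 0.013]
contact_force: [0.6, 0.2, 0.0]
opening: 0.493
```

```bash
python3 w.py 3;python3 go.py .507 .201 .13 1.417
python3 - <<'E'
from h import *
o=[]
for n,(x,y) in(("top",(240,170)),("side",(230,160))):
    p,d=cams.read_camera(n); o.append(cv2.resize(p[y:y+110,x:x+110],None,fx=3.6,fy=3.6,interpolation=cv2.INTER_CUBIC)[:,:,::-1])
cv2.imwrite("pics/b8.png",np.hstack(o))
E
```

```text
t 16.05 tcp [0.4923 0.0769 0.126 ] yaw -0.16 tilt [-0.041 -0.022] F [-0.1  0.4 -0.4] open 0.49 q [-0.037  0.037  2.066 -0.027  1.08   0.136] dq [-0.003  0.046  0.062 -0.001 -0.003 -0.002]
t 16.05 tcp [0.4923 0.0769 0.126 ] yaw -0.16 tilt [-0.041 -0.022] F [-0.1  0.4 -0.4] open 0.49 q [-0.037  0.037  2.066 -0.027  1.08   0.136] dq [-0.003  0.046  0.062 -0.001 -0.003 -0.002]
to go now-axes cm [ -0.54 -12.47  -0.74] after-spin axes [12.48 -0.46 -0.74] spin -1.577
```

View pics/b8.png

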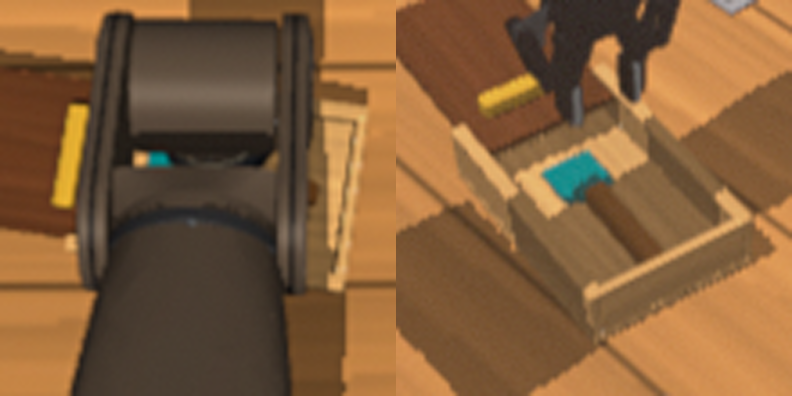

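The side picture shows the spatula lying flat inside the box (head at crop (575,175)), wholly clear of the cover. Now I shut the fingers and go behind the bar on its +y side.

{"method": "send_rows", "body": {
  "motion": [0,-4,0,0,0,0,-4,0,0,0,0,-4,0,0,0,0,-3,0,0,0]
}}

```text
time: 16.55
eef_pos: [0.5092, 0.2248, 0.109]
tcp_rot: [0.996, -0.084, -0.031, 0.015]
contact_force: [-0.1, -0.7, 0.2]
opening: 0.0
```

```bash
python3 w.py 6;python3 go.py .513 .2255 .051 -.156
```

```text
t 16.85 tcp [0.5098 0.2223 0.1103] yaw -0.1703 tilt [-0.062 -0.025] F [-0.4 -0.3  0.3] open 0.003 q [ 0.233  0.195  1.924 -0.011  1.089  0.408] dq [-0.013 -0.015 -0.005  0.004  0.     0.001]
t 16.85 tcp [0.5098 0.2223 0.1103] yaw -0.1703 tilt [-0.062 -0.025] F [-0.4 -0.3  0.3] open 0.003 q [ 0.233  0.195  1.924 -0.011  1.089  0.408] dq [-0.013 -0.015 -0.005  0.004  0.     0.001]
to go now-axes cm [ 0.6  -0.58  5.89] after-spin axes [ 0.61 -0.57  5.89] spin -0.014
```

{"method": "send_rows", "body": {
  "motion": [0.3,-0.8,3,-0.014,0]
}}

```text
time: 16.95
eef_pos: [0.5157, 0.2283, 0.0838]
tcp_rot: [0.997, -0.078, -0.026, 0.014]
contact_force: [0.2, -0.3, -1.1]
opening: 0.0
```

```bash
python3 w.py 6;python3 go.py .513 .2255 .051 -.156
```

```text
t 17.25 tcp [0.5128 0.2283 0.081 ] yaw -0.1574 tilt [-0.061 -0.025] F [0.4 0.2 0.5] open -0.001 q [ 0.242  0.246  1.925 -0.011  1.036  0.405] dq [ 0.006 -0.009 -0.011  0.    -0.002  0.   ]
t 17.25 tcp [0.5128 0.2283 0.081 ] yaw -0.1574 tilt [-0.061 -0.025] F [0.4 0.2 0.5] open -0.001 q [ 0.242  0.246  1.925 -0.011  1.036  0.405] dq [ 0.006 -0.009 -0.011  0.    -0.002  0.   ]
to go now-axes cm [0.23 0.17 3.  ] after-spin axes [0.23 0.17 3.  ] spin -0.001
```

{"method": "send_rows", "body": {
  "motion": [0,0,2,0,0]
}}

```text
time: 17.35
eef_pos: [0.515, 0.2282, 0.0652]
tcp_rot: [0.997, -0.078, -0.025, 0.013]
contact_force: [0.5, -0.6, 0.1]
opening: -0.003
```

```bash
python3 w.py 6;python3 go.py .513 .2255 .051 -.156
python3 - <<'E'
from h import *
o=[]
for n,(x,y) in(("top",(200,170)),("side",(210,120))):
    p,d=cams.read_camera(n); o.append(cv2.resize(p[y:y+110,x:x+110],None,fx=3.6,fy=3.6,interpolation=cv2.INTER_CUBIC)[:,:,::-1])
cv2.imwrite("pics/b9.png",np.hstack(o))
E
```

```text
t 17.65 tcp [0.5123 0.2279 0.0623] yaw -0.1575 tilt [-0.059 -0.024] F [ 0.6 -0.6  0.5] open 0.005 q [ 0.242  0.272  1.934 -0.011  0.999  0.405] dq [ 0.004  0.    -0.002  0.001 -0.003  0.002]
t 17.65 tcp [0.5123 0.2279 0.0623] yaw -0.1575 tilt [-0.059 -0.024] F [ 0.6 -0.6  0.5] open 0.005 q [ 0.242  0.272  1.934 -0.011  0.999  0.405] dq [ 0.004  0.    -0.002  0.001 -0.003  0.002]
to go now-axes cm [0.17 0.19 1.13] after-spin axes [0.17 0.19 1.13] spin -0.001
```

View pics/b9.png

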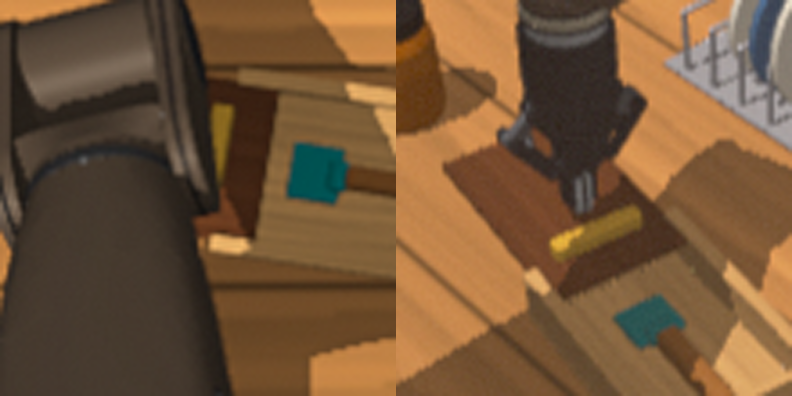

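{"method": "send_rows", "body": {
  "motion": [0.1,0,1.05,0,0]
}}

```text
time: 17.85
eef_pos: [0.5143, 0.2281, 0.0533]
tcp_rot: [0.997, -0.078, -0.026, 0.014]
contact_force: [0.7, 0.2, 0.7]
opening: -0.003
```

```bash
python3 w.py 5
```

```text
t 18.1 tcp [0.5124 0.2275 0.0512] yaw -0.1573 tilt [-0.06  -0.024] F [ 0.2 -0.4 -0.2] open 0.001 q [ 0.241  0.289  1.936 -0.011  0.98   0.404] dq [ 0.001 -0.005 -0.005  0.    -0.001 -0.   ]
```

{"method": "send_rows", "body": {
  "motion": [0,2.5,0,0,0,0,2.5,0,0,0]
}}

```text
time: 18.3
eef_pos: [0.5054, 0.1804, 0.053]
tcp_rot: [0.997, -0.077, -0.028, 0.013]
contact_force: [0.9, 2.6, -1.8]
opening: 0.0
```

```bash
python3 w.py 4;python3 go.py .4963 .122 .051 -.156
```

```text
t 18.5 tcp [0.5056 0.18   0.0533] yaw -0.1563 tilt [-0.057 -0.022] F [-0.2  0.6 -0.7] open -0.0 q [ 0.159  0.238  1.996 -0.015  0.968  0.323] dq [ 0.017  0.008 -0.011  0.     0.     0.   ]
t 18.5 tcp [0.5056 0.18   0.0533] yaw -0.1563 tilt [-0.057 -0.022] F [-0.2  0.6 -0.7] open -0.0 q [ 0.159  0.238  1.996 -0.015  0.968  0.323] dq [ 0.017  0.008 -0.011  0.     0.     0.   ]
to go now-axes cm [-0.01  5.86  0.41] after-spin axes [-0.01  5.86  0.41] spin -0.0
```

{"method": "send_rows", "body": {
  "motion": [0,2.6,0.3,0,0,0,2.6,0.1,0,0,0,2,0.1,0,0]
}}

```text
time: 18.8
eef_pos: [0.4962, 0.1132, 0.0519]
tcp_rot: [0.997, -0.076, -0.026, 0.01]
contact_force: [-0.1, 2.0, 2.1]
opening: 0.001
```

```bash
python3 w.py 4;python3 go.py .485 .0464 .051 -.156
```

```text
t 19.0 tcp [0.4965 0.1131 0.0518] yaw -0.1529 tilt [-0.053 -0.018] F [ 0.5 -0.2 -0.4] open 0.001 q [ 0.032  0.182  2.067 -0.02   0.946  0.197] dq [ 0.011  0.004 -0.001  0.002 -0.002 -0.005]
t 19.0 tcp [0.4965 0.1131 0.0518] yaw -0.1529 tilt [-0.053 -0.018] F [ 0.5 -0.2 -0.4] open 0.001 q [ 0.032  0.182  2.067 -0.02   0.946  0.197] dq [ 0.011  0.004 -0.001  0.002 -0.002 -0.005]
to go now-axes cm [-0.11  6.76  0.26] after-spin axes [-0.09  6.76  0.26] spin 0.003
```

{"method": "send_rows", "body": {
  "motion": [-0.1,2.2,0.2,0,0,0,2.2,0.1,0,0,0,1.2,0,0,0]
}}

```text
time: 19.3
eef_pos: [0.4886, 0.0625, 0.0511]
tcp_rot: [0.997, -0.074, -0.024, 0.009]
contact_force: [0.3, 1.5, -0.7]
opening: -0.002
```

```bash
python3 w.py 4;python3 go.py .485 .0464 .051 -.156
```

```text
t 19.5 tcp [0.489  0.0622 0.0513] yaw -0.1483 tilt [-0.049 -0.015] F [ 0.2  0.4 -0.6] open 0.003 q [-0.07   0.147  2.109 -0.022  0.934  0.091] dq [ 0.004  0.001 -0.001 -0.    -0.    -0.004]
t 19.5 tcp [0.489  0.0622 0.0513] yaw -0.1483 tilt [-0.049 -0.015] F [ 0.2  0.4 -0.6] open 0.003 q [-0.07   0.147  2.109 -0.022  0.934  0.091] dq [ 0.004  0.001 -0.001 -0.    -0.    -0.004]
to go now-axes cm [-0.16  1.62  0.07] after-spin axes [-0.15  1.62  0.07] spin 0.008
```

{"method": "send_rows", "body": {
  "motion": [-0.1,1.0,0.1,0,0,0,0.6,0,0,0]
}}

```text
time: 19.7
eef_pos: [0.4865, 0.0477, 0.0511]
tcp_rot: [0.997, -0.073, -0.023, 0.008]
contact_force: [-0.6, 1.4, -0.7]
opening: 0.003
```

{"method": "send_rows", "body": {
  "motion": [0,0.6,0,0,0]
}}

```text
time: 19.8
eef_pos: [0.4861, 0.0455, 0.0512]
tcp_rot: [0.997, -0.076, -0.022, 0.003]
contact_force: [5.8, 29.4, -1.9]
opening: -0.0
```

{"method": "send_rows", "body": {
  "motion": [0,0.6,0,0,0]
}}

```text
time: 19.9
eef_pos: [0.4863, 0.0455, 0.0514]
tcp_rot: [0.997, -0.08, -0.021, -0.005]
contact_force: [5.8, 30.1, -1.5]
opening: -0.0
```

```bash
python3 w.py 1;python3 go.py .485 .0464 .051 -.156
```

```text
t 19.95 tcp [0.4862 0.0456 0.0513] yaw -0.1599 tilt [-0.04   0.014] F [ 5.9 26.6 -2.2] open 0.001 q [-0.12   0.131  2.126  0.012  0.925  0.033] dq [ 0.015  0.003 -0.003 -0.04   0.001  0.023]
t 19.95 tcp [0.4862 0.0456 0.0513] yaw -0.1599 tilt [-0.04   0.014] F [ 5.9 26.6 -2.2] open 0.001 q [-0.12   0.131  2.126  0.012  0.925  0.033] dq [ 0.015  0.003 -0.003 -0.04   0.001  0.023]
to go now-axes cm [-0.13 -0.06  0.04] after-spin axes [-0.13 -0.06  0.04] spin -0.004
```

The cover hit its shut stop at about 30 N with no further motion, at the expected place. I back off, rise and move away to check.

{"method": "send_rows", "body": {
  "motion": [0,-0.8,0,0,0,0,0,-3.5,0,0,0,0,-4,0,0,0,0,-4,0,0,0,-4,0,0,0,0,-4.5,0,0,0,0,-4.5,0,0,0,0,-4.5,0,0,0,0,-4.5,0,0,0]
}}

```text
time: 20.85
eef_pos: [0.529, 0.2692, 0.1727]
tcp_rot: [0.996, -0.084, -0.02, -0.003]
contact_force: [1.0, -1.2, 0.1]
opening: 0.001
```

```bash
python3 w.py 4
python3 - <<'E'
from fit import *
p,d=cams.read_camera("top")
cv2.imwrite("pics/t10.png",p[:,:,::-1])
ps,_=cams.read_camera("side")
cv2.imwrite("pics/s10.png",ps[:,:,::-1])
h=cv2.cvtColor(p,cv2.COLOR_RGB2HSV);m=((h[...,0]>18)&(h[...,0]<34)&(h[...,1]>150)&(h[...,2]>110)).astype(np.float32)
k=np.zeros_like(m);k[200:245,310:332]=1;m*=k;print(m.sum())
r=fit([("top",m)],BAR,[.482,.03,-.154]);print(r.x,r.fun)
D=r.x[:2]-[.4915,.0872];c,s=np.cos(-.154),np.sin(-.154);print(c*D[0]+s*D[1],-s*D[0]+c*D[1])
E
```

```text
t 21.05 tcp [0.5283 0.2683 0.1719] yaw -0.1664 tilt [-0.041  0.009] F [-0.9 -0.2 -0.1] open -0.003 q [0.29  0.18  1.816 0.022 1.182 0.448] dq [-0.036 -0.019  0.026 -0.     0.001 -0.001]
175.0
[ 0.48092011  0.0274681  -0.15954532] 0.0949999988079071
-0.001292284912332525 -0.060647867103957226
```

View pics/t10.png

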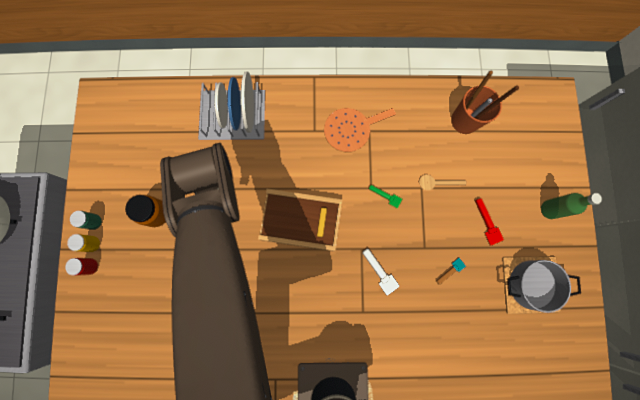

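View pics/s10.png

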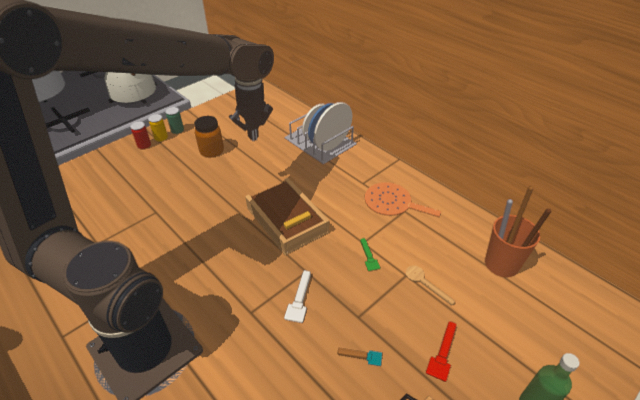

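Both pictures show the cover shut, with the bar at top (322,222), box y = -60.6 mm. The spoon (440,183), jar (140,209), diffuser (350,130) and the look-alikes are where they were. The arm touches nothing, so I hand in.

Run:
```python
from plant import workorder
print(workorder.sign_off())
```

```text
the job is handed in; nothing more can be done
None
```

The spatula is in the box and the cover is shut again. I handed the job in at about 21 s of the 70 s allowed; sign-off gives no verdict.

- **Opening:** I pushed the cover's brass bar back until it stopped at about 30 N. The camera put the bar at box y = +115.0 mm, which is fully back.
- **Spatula:** I gripped the larger teal-headed spatula by its handle and laid it in the box. The side picture showed it flat and clear of the cover.
- **Closing:** I pushed the cover shut until it stopped at about 30 N. The last camera fit put the bar at y = -60.6 mm, against -60 mm when shut.
- **Left alone:** In the last pictures the spoon, jar, diffuser and look-alikes look unmoved, and the arm touches nothing.
- **Disagreements:** The tool drifted up to about 0.06 rad off vertical over the moves, and I allowed for it. The side picture gave too few bar pixels, so the bar positions come from the top camera only. The first silhouette fits of the spatula were loose, and I checked them with an overlay.

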